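# Set out the clay bells by height

### The arm

A 7-joint arm with a two-finger parallel gripper is mounted at the origin on the work surface. World frame = base frame: x ahead of the robot, y to its left, z up, the work surface at z = 0. Lengths are in mm, angles in degrees, forces in N, time in s.
With the tool pointing down it reaches from about 350 to 775 mm from the base axis. Payload 3.1 kg.
Tool frame: the origin (TCP) lies on the centre line of the jaws, within the pads' length; the fingertips stand 14 mm ahead of it and the grasp point (between the pads) lies 5 mm behind it; z points along the fingers, y is the line along which they close (so a half turn about z gives the same grasp; the last joint's range is limited). The gripper opens to 85 mm and grips with 20 to 120 N. Pads are 22 mm wide; open, the fingers measure 114 mm over their backs; the gripper's body (76 mm by 85 mm) begins 54 mm behind the grasp point. The pads swing forward as they close: fully open they stand 13 mm farther back than shut.
Start: joints at [72.554, 17.813, 0.802, 86.603, -0.252, 75.585, -1.558], TCP at [142.915, -531.124, 245.304] pointing down, gripper open.
Joint ranges: [-154.91, 154.91], [-16.99, 109.72], [-72.82, 74.43], [7.12, 147.25], [-82.49, 262.49], [11.32, 116.49], [-174.64, 174.64]. Speed limits (degrees/s): [159.86, 159.86, 180, 180, 180, 180, 180].

### API

Orientations are given as a 3x3 rotation matrix whose columns are the frame's x, y, z axes.
In Python, from station import manip gives the robot as it stands. The module is installed in compiled form; this text tells all that it offers.
- The arm moves only by the tool drive_effector, called after "Emit:" as name(argument=value, ...), one argument or row to a line, values as JSON. Schema: {"type":"object","properties":{"moves":{"type":"array","items":{"type":"array","items":{"type":"array","items":{"type":"number"},"minItems":7,"maxItems":7},"minItems":1,"maxItems":8},"minItems":1,"maxItems":1},"grip_force":{"type":"number"},"only":{"type":"string"},"quiet":{"type":"boolean"},"lines":{"type":"string"}},"required":["moves"],"additionalProperties":false}. moves is a list that holds a single list of rows (three levels of brackets), with 1 to 8 rows, each of 7 numbers: a rotation vector rx, ry, rz in fractions of the full range, 1 being 360 degrees, then dx, dy, dz in a scale on which 1.0 is 750 mm, then the opening from 0.0 (shut) to 1.0 (fully open); each row is the pose to reach, as a shift and turn from the pose commanded when the call began, along the tool's axes at that moment; what a row does not reach only later rows make up. A row lasts 1/10 s, in which the tool goes at most 50 mm and 8.59 degrees, less where a joint would pass 70% of its speed; a pose out of reach is approached as far as the arm can. The fingers move at their own pace and stop on an object; grip_force is the grip in N (left out, the last holds). Time passes only in rows, so rows that do not move let the fingers close. The tool returns the time, the measured TCP pose, the force, the opening and the grip force at its end. only (a regular expression) keeps the lines of the reply that match it, lines (a string "A,B") keeps lines A to B, and quiet returns only ok. A shift or turn number past 1, either way, is cut back to 1. Input that does not fit is refused with a message, and nothing moves.
- manip.state(): the state, without advancing time (a new reading comes with each control period).
- manip.snapshot(name): name is "scene" or "top" or "wrist"; returns a dict with "frame" (480x640x3 uint8, red, green, blue), "vfov" (degrees; the focal length in pixels is half the picture's height over the tangent of half this angle, whatever the lens; pixels are square), "cx", "cy" (the principal point, pixels), "rvec" (rotation vector, rad) and "tvec" (3), from world to camera coordinates, as OpenCV has them; the wrist camera has in their place "hand_eye" (4x4, takes a point from camera to tool coordinates, whose origin is the TCP and whose axes are the flange's). Camera axes: x right, y down, z forward; pixel columns grow to the right and rows downward; lengths in mm; the calibration is good to about 2 mm. The wrist camera is an equidistant fisheye: a pixel r from the principal point sees the ray r / f radians off the axis. A picture is of the moment at which its call begins: read the wrist's pose just before it. There is no depth.
- manip.sign_off(): hands the job in; it is judged then, once.
Trained networks look in a picture, given as the dict that the camera call returned (one of the last four; its "shot" number tells which), for a name from the list of things; names that differ only in an ending like _2 or _b are one class to them, and where a whole thing is asked for, a point or a joint stands for the part that bears it (a point fixed in the world has none). Each returns a list of dicts, best first, with "p" (0 to 1); they miss things now and then, are a little off and sometimes report something else, mostly with a low value. They report only what shows in the picture. A call takes as long as a camera call.
- manip.spot_in(picture, name): "extent" ([left, top, right, bottom] in pixels, round what is visible of it).
The state is a dict: "time": time; "qpos": joint angles; "joint_velocities": joint speeds; "joint_efforts": joint torques, N m; "eef_pos": TCP position; "eef_rot": TCP orientation; "force": force on the tool from outside, world axes, zero at the start; "ft_torque": the same for the moment, N m; "opening": opening from 0.0 (shut) to 1.0 (fully open); "finger_force": force on a finger pad.
Only numpy, scipy, OpenCV 4.12 (cv2) and the standard library are available. Lean on these libraries where they do the work, as an engineer would, in place of code of your own. Each camera call takes 0.05 s, during which the arm holds its last target. There are 200 camera calls.

### The job

Line up the four plain clay bells on the display plank in order of height, one standing upright in the middle of each cork round, with the tallest next to the skull and stepping down to the shortest next to the blue cat. They chip easily, so set each one down rather than dropping it, knock no bell or figure over, and leave the skull and the cat where they are.

Things in the scene. Friction and masses are not known exactly. Their poses are not given: they have to be found in the camera images.
- bell_110: the tallest of four loose bells of plain unglazed clay, alike but for size, standing on its mouth: 110 mm tall overall, mouth 62 mm across, body up to 76 mm, above that a straight round upright handle 20 mm across from 76 to 110 mm. Origin: centre of the mouth, on the underside; z up through the handle; round about z, 50 to 250 g
- bell_94: the second tallest of four loose bells of plain unglazed clay, alike but for size, standing on its mouth: 94 mm tall overall, mouth 56 mm across, body up to 63 mm, above that a straight round upright handle 18 mm across from 63 to 94 mm. Origin: centre of the mouth, on the underside; z up through the handle; round about z, 50 to 250 g
- bell_78: the third tallest of four loose bells of plain unglazed clay, alike but for size, standing on its mouth: 78 mm tall overall, mouth 50 mm across, body up to 49 mm, above that a straight round upright handle 18 mm across from 49 to 78 mm. Origin: centre of the mouth, on the underside; z up through the handle; round about z, 50 to 250 g
- bell_62: the shortest of four loose bells of plain unglazed clay, alike but for size, standing on its mouth: 62 mm tall overall, mouth 44 mm across, body up to 35 mm, above that a straight round upright handle 16 mm across from 35 to 62 mm. Origin: centre of the mouth, on the underside; z up through the handle; round about z, 50 to 250 g
- cork_a: one of four alike cork rounds, 70 mm across and 4 mm thick, fixed in a single row along the dark wooden display plank (530 x 90 mm, its top 20 mm above the table, fixed, lying roughly crosswise in front of the robot), about 88 mm apart between the skull and the cat. The letters say nothing about the place in the row. Origin: centre of the round's underside; its top is 4 mm above that
- cork_b: one of four alike cork rounds, 70 mm across and 4 mm thick, fixed in a single row along the dark wooden display plank (530 x 90 mm, its top 20 mm above the table, fixed, lying roughly crosswise in front of the robot), about 88 mm apart between the skull and the cat. The letters say nothing about the place in the row. Origin: centre of the round's underside; its top is 4 mm above that
- cork_c: one of four alike cork rounds, 70 mm across and 4 mm thick, fixed in a single row along the dark wooden display plank (530 x 90 mm, its top 20 mm above the table, fixed, lying roughly crosswise in front of the robot), about 88 mm apart between the skull and the cat. The letters say nothing about the place in the row. Origin: centre of the round's underside; its top is 4 mm above that
- cork_d: one of four alike cork rounds, 70 mm across and 4 mm thick, fixed in a single row along the dark wooden display plank (530 x 90 mm, its top 20 mm above the table, fixed, lying roughly crosswise in front of the robot), about 88 mm apart between the skull and the cat. The letters say nothing about the place in the row. Origin: centre of the round's underside; its top is 4 mm above that
- skull: half-painted clay skull figure, white above and bare clay below, 62 mm wide and 77 mm tall, loose on one end of the plank (either end), about 90 mm from the nearest cork's centre. Origin: centre of its underside, z up. 
- cat: blue clay cat, sitting, 60 mm long and about 82 mm tall, loose on the other end of the plank, about 90 mm from the nearest cork's centre. Origin: centre of its underside, z up. Also about, among the bells: two clay spinning tops standing point up (46 mm across, 55 mm tall) and a small paint tin (49 mm across, 48 mm tall), at least 70 mm from any bell's axis

How it is judged:
By the outcome, as a careful person would: the job done as asked, in the order asked, and still so for the second after the job is handed in, with the robot touching nothing.
It also fails if it takes over 102 s, if anything falls off the work surface, if the arm or the gripper's body presses on something with over 40 N, if the wrist force passes 120 N, or if a joint passes its speed limit or range.

## Working session

There is one attempt and no reset: what is moved stays moved. The work goes in short steps, Python scripts to look and compute and a tool call to move; the robot and the scene stay as the last step left them, time stands still between calls to the robot, and variables do not carry over. Pictures are saved under pics/ and viewed, at most 14 in all, crops included, and the job is handed in when it is done.

```bash
mkdir -p pics; python3 - <<'E'
from station import manip
import cv2,pickle,numpy as np
for n in ["top","scene"]:
    s=manip.snapshot(n)
    cv2.imwrite(f"pics/{n}0.png",s["frame"][:,:,::-1])
    det={}
    for k in ["bell_110","bell_94","bell_78","bell_62","cork_a","skull","cat"]:
        det[k]=manip.spot_in(s,k)
        print(n,k,[(np.round(d["extent"]).astype(int).tolist(),round(d["p"],2)) for d in det[k]][:6])
    pickle.dump((s,det),open(f"{n}0.pkl","wb"))
    print({k:v for k,v in s.items() if k!="frame"})
print(manip.state())
E
```

```text
top bell_110 [([440, 290, 470, 313], 0.98), ([150, 288, 187, 322], 0.97), ([258, 285, 285, 312], 0.84), ([348, 271, 376, 303], 0.68)]
top bell_94 [([440, 290, 470, 313], 0.98), ([150, 288, 187, 322], 0.97), ([258, 285, 285, 312], 0.84), ([348, 271, 376, 303], 0.68)]
top bell_78 [([440, 290, 470, 313], 0.98), ([150, 288, 187, 322], 0.97), ([258, 285, 285, 312], 0.84), ([348, 271, 376, 303], 0.68)]
top bell_62 [([440, 290, 470, 313], 0.98), ([150, 288, 187, 322], 0.97), ([258, 285, 285, 312], 0.84), ([348, 271, 376, 303], 0.68)]
top cork_a [([353, 169, 384, 206], 0.88), ([262, 183, 296, 214], 0.63), ([304, 174, 337, 210], 0.58), ([217, 184, 254, 217], 0.57)]
top skull [([160, 184, 193, 218], 0.94), ([214, 182, 250, 217], 0.53)]
top cat [([400, 166, 427, 202], 0.84)]
{'vfov': 50.08255819787868, 'cx': 324.8560121690183, 'cy': 254.03659464378356, 'rvec': array([ 2.15772265, -2.16553362,  0.18294128]), 'tvec': array([-16.12884863, 511.3841621 , 930.27285664]), 'shot': 1}
scene bell_110 [([251, 168, 267, 199], 0.76), ([444, 250, 472, 302], 0.7), ([373, 238, 387, 261], 0.65), ([300, 197, 323
[... 978 characters left out ...]
_velocities': array([-0.00591701, -0.02360899,  0.00232183,  0.03410875,  0.02379474,
        0.02377075,  0.09225939]), 'joint_efforts': array([ 1.40746874e-04, -3.79759991e+01,  1.45673635e-01, -2.30849540e+01,
        1.20958712e-02,  1.55854897e-03, -7.36023338e-06]), 'eef_pos': array([ 142.91844811, -531.11921612,  245.29829141]), 'eef_rot': array([[ 9.65645578e-01,  2.59862689e-01, -1.65433056e-05],
       [ 2.59862689e-01, -9.65645578e-01, -2.50390845e-05],
       [-2.24816938e-05,  1.98798934e-05, -1.00000000e+00]]), 'force': array([-0.2036852 , -0.3010229 , -0.21813547]), 'ft_torque': array([-0.047476  , -0.00147233, -0.03962134]), 'finger_force': 0.0, 'opening': 1.0009273185445706}
```

View pics/top0.png

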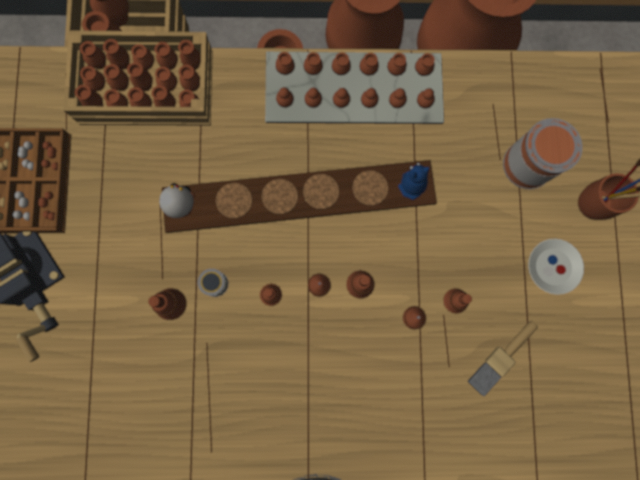

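View pics/scene0.png

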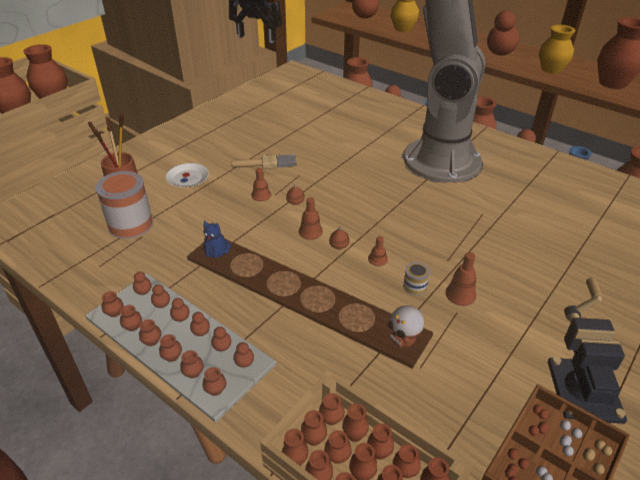

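Top view: bells are at px (168,303) 110, (360,284) 94, (457,300) 78 and (271,294) 62. The tops are at (319,285) and (414,317), and the tin at (213,282). The skull is at the left end (176,200), the cat at the right (414,182), with corks at (234,200), (280,196), (321,191) and (370,187).

```bash
cat > h.py <<'E'
import numpy as np,cv2,pickle
from scipy.optimize import least_squares
from station import manip
B={110:(62,76,20),94:(56,63,18),78:(50,49,18),62:(44,35,16)}
a=np.linspace(0,2*np.pi,48,endpoint=False);C=np.c_[np.cos(a),np.sin(a),0*a]
def ring(d,z): return C*d/2+[0,0,z]
def bell(h): m,b,k=B[h]; return np.vstack([ring(m,0),ring(m*.9,6),ring(k,b),ring(k,h)])
def cork(): return np.vstack([ring(70,20),ring(70,24)])
def proj(s,P,pose=None):
    f=240/np.tan(np.radians(s["vfov"])/2)
    if "rvec" in s:
        Q=P@cv2.Rodrigues(s["rvec"])[0].T+s["tvec"]; return Q[:,:2]/Q[:,2:]*f+[s["cx"],s["cy"]]
    R,p=pose; T=(P-p)@R; H=s["hand_eye"]; Q=(T-H[:3,3])@H[:3,:3]
    r=np.hypot(Q[:,0],Q[:,1]); th=np.arctan2(r,Q[:,2])
    return Q[:,:2]/np.maximum(r,1e-9)[:,None]*(f*th)[:,None]+[s["cx"],s["cy"]]
def box(u): return np.r_[u.min(0),u.max(0)]
def fit(obs,P,x0): # obs: list of (s,pose,extent)
    def r(x): return np.concatenate([box(proj(s,P+[x[0],x[1],0],po))-np.array(e) for s,po,e in obs])
    o=least_squares(r,x0,loss="soft_l1"); return o.x,o.fun
def togo(x,y,z,yaw=None):
    "shift in tool axes from current pose"
    st=manip.state(); return st["eef_rot"].T@(np.array([x,y,z])-st["eef_pos"])
E
python3 - <<'E'
from h import *
s,dt=pickle.load(open("top0.pkl","rb"));c,dc=pickle.load(open("scene0.pkl","rb"))
bt=[np.array(d["extent"]) for d in dt["bell_110"]];bc=[np.array(d["extent"]) for d in dc["bell_110"]]
mt={110:1,94:3,78:0,62:2}; mc={110:1,94:3,78:0,62:2}
for h in B:
    for o in ([(s,None,bt[mt[h]])],[(c,None,bc[mc[h]])],[(s,None,bt[mt[h]]),(c,None,bc[mc[h]])]):
        x,r=fit(o,bell(h),[500,0]); print(h,x.round(1),r.round(1))
kt=[np.array(d["extent"]) for d in dt["cork_a"]];kc=[np.array(d["extent"]) for d in dc["cork_a"]]
for d,e in ((s,kt),(c,kc)):
    for k in e: x,r=fit([(d,None,k)],cork(),[500,0]); print("cork",x.round(1),r.round(1))
for n,p in (("skull",77),("cat",82)):
    for d,e in ((s,dt),(c,dc)):
        x,r=fit([(d,None,e[n][0]["extent"])],np.vstack([ring(50,25),ring(50,p+15)]),[500,0]);print(n,x.round(1),r.round(1))
E
```

```text
110 [419.2 273.5] [-1.   0.7  1.3 -0.7]
110 [421.  270.4] [-1.9 -1.4  1.9  1. ]
110 [419.5 272.7] [-0.5  0.5  1.7 -0.8 -0.6 -1.3  3.3  1.1]
94 [451.6 -90.6] [-0.2  1.9  0.2 -1.8]
94 [459.5 -82.2] [-0.7 -0.3  0.7  0.3]
94 [453.5 -89.2] [-0.9  0.9 -0.6 -2.8 -1.4 -2.7 -0.1 -2.3]
78 [ 423.1 -267.8] [ 0.2 -1.4 -0.2  1.4]
78 [ 427.5 -277. ] [-2.1 -2.2  2.1  1.4]
78 [ 425.6 -269. ] [ 0.7 -2.7  0.4  0.1  0.8 -1.4  5.1  2.3]
62 [429.7  83.8] [ 2.1  2.1 -2.2 -1.9]
62 [430.6  85.2] [-3.2 -5.5  3.1  2.1]
62 [429.9  84.1] [ 1.9  2.  -2.3 -2.  -3.4 -5.9  2.9  1.7]
cork [ 645.  -104.5] [-2.6  0.6  2.6 -0.6]
cork [621.9  69.7] [-1.4 -2.2  1.5  2. ]
cork [635.1 -10.5] [-1.9  0.7  1.9 -0.7]
cork [618.3 153.2] [ 0.3 -1.2 -0.3  1.2]
cork [ 641.3 -109.8] [-0.2 -2.7  0.2  1.6]
cork [638.   -8.1] [-0.8 -0.8  0.8  0.6]
cork [619.2 158.1] [ 0.9  0.4 -0.9 -0.3]
cork [629.4  68.2] [-1.5  0.1  1.5 -0.1]
skull [606.3 254.4] [-1.6 -0.4  2.2  0.4]
skull [614.7 256.4] [-0.1 -0.9  0.   0.8]
cat [ 639.  -180.5] [-5.1 -0.6  2.3  0.6]
cat [ 658.2 -179.3] [-0.5 -5.1  0.6  1.9]
```

Units first: shifts go in shares of 750 mm and turns go in shares of 360 degrees. So 340 mm / 750 = 0.4533, 305 mm / 750 = 0.4067.

Emit:
drive_effector(
  moves=[
    [[0,0,0,0.0533,-0.0267,0,0.5],[0,0,0,0.1133,-0.06,0,0.5],[0,0,0,0.1733,-0.0933,0,0.5],[0,0,0,0.2333,-0.1227,0,0.5],[0,0,0,0.2933,-0.1547,0,0.5],[0,0,0,0.3533,-0.1867,0,0.5],[0,0,0,0.4067,-0.2133,0,0.5],[0,0,0,0.4533,-0.24,0,0.5]],
  ],
  grip_force=40,
)

```text
time: 1.6
eef_pos: [426.8, -266.3, 245.7]
eef_rot: [[0.965, 0.262, 0.002], [0.262, -0.965, 0.0], [0.002, 0.0, -1.0]]
force: [1.1, -0.3, -0.3]
opening: 0.499
finger_force: 0.0
```

```bash
cat >> h.py <<'E'
def look(name,tag=None):
    st=manip.state(); s=manip.snapshot("wrist"); po=(st["eef_rot"],st["eef_pos"])
    if tag: cv2.imwrite(f"pics/{tag}.png",s["frame"][:,:,::-1])
    return s,po,[(np.array(d["extent"]),d["p"]) for d in manip.spot_in(s,name)]
E
python3 - <<'E'
from h import *
s,po,d=look("bell_78","w1"); print(s["hand_eye"],s["vfov"],po)
for e,p in d: print(e.round(0),p)
for h,x in ((78,(425.6,-269)),(94,(453.5,-89)),(62,(430,84))): print(h,box(proj(s,bell(h)+[*x,0],po)).round())
E
```

```text
[[ 4.88219775e-04 -9.48236000e-01 -3.17566134e-01  8.14100557e+01]
 [ 9.99999452e-01  7.56978990e-04 -7.22920985e-04  2.68926045e-01]
 [ 9.25890594e-04 -3.17565607e-01  9.48235850e-01 -1.28473296e+02]
 [ 0.00000000e+00  0.00000000e+00  0.00000000e+00  1.00000000e+00]] 65.70646984690485 (array([[ 9.64984863e-01,  2.62300635e-01,  1.60969196e-03],
       [ 2.62300635e-01, -9.64986182e-01,  2.14772500e-04],
       [ 1.60966546e-03,  2.14971012e-04, -9.99998681e-01]]), array([ 426.75176002, -266.28071557,  245.66833318]))
[117.  98. 190. 150.] 0.97
[304. 176. 355. 226.] 0.92
[ 12.  97.  60. 140.] 0.63
78 [303. 172. 351. 226.]
94 [117. 103. 194. 156.]
62 [  9. 108.  60. 143.]
```

View pics/w1.png

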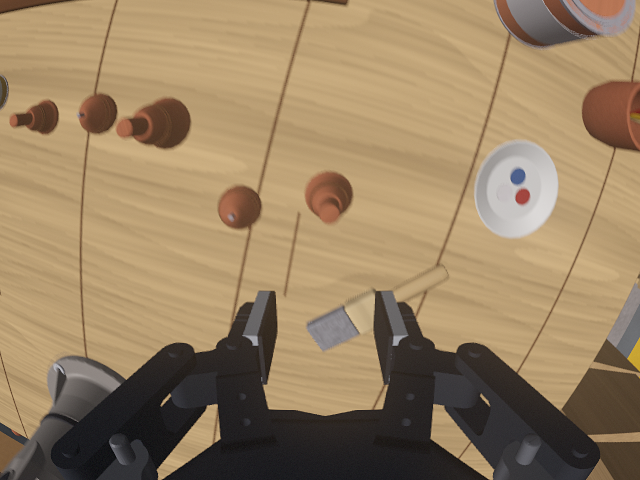

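The wrist view shows bell_78 at px (329,197), ahead of the jaws. The 94 is at (155,124) and the 62 at (36,117), and the model projections agree with the detections.

```bash
python3 - <<'E'
from h import *
s,po,d=look("bell_78")
for e,p in d: print(e.round(0),p)
for h,x in ((78,(425.6,-269)),(94,(453.5,-89)),(62,(430,84))):
    b=box(proj(s,bell(h)+[*x,0],po)); e=min(d,key=lambda q:abs(q[0]-b).sum())[0]
    X,r=fit([(s,po,e)],bell(h),x); print(h,X.round(1),r.round(1))
    if h==78: print("go",togo(*X,120))
E
```

```text
[ 16.  98.  62. 138.] 0.97
[122. 101. 196. 155.] 0.7
[310. 177. 360. 232.] 0.63
78 [ 426.1 -272.4] [ 0.9 -0.4 -0.9  0.3]
go [ -0.15461443   4.47123099 125.31093414]
94 [457.5 -86.9] [-1.1  0.7  1.5 -0.7]
62 [439.8  85.5] [-2.8  2.   2.4 -1.9]
```

```bash
cat >> h.py <<'E'
def mbox(s,e,pad=8,f=1.6):
    "tighten a clay detection by colour"
    im=s["frame"].astype(float); m=((im[:,:,0]>f*im[:,:,1])&(im[:,:,0]>30)).astype(np.uint8)
    l,t,r,b=np.round(e).astype(int)+[-pad,-pad,pad,pad]; l,t=max(l,0),max(t,0)
    n,_,st,_=cv2.connectedComponentsWithStats(m[t:b,l:r]); k=1+st[1:,4].argmax()
    return np.array([l+st[k,0],t+st[k,1],l+st[k,0]+st[k,2],t+st[k,1]+st[k,3]])-.5
def meas(h,x,tag=None):
    s,po,_=look("bell_78",tag) if tag else (None,)*3
    if s is None:
        st=manip.state(); s=manip.snapshot("wrist"); po=(st["eef_rot"],st["eef_pos"])
    e=mbox(s,box(proj(s,bell(h)+[*x,0],po)));X,r=fit([(s,po,e)],bell(h),x); print(h,e,X.round(1),r.round(1)); return X
E
python3 - <<'E'
from h import *
X=meas(78,(426,-271)); meas(94,(456,-88)); meas(62,(432,84)); print(togo(*X,120))
E
```

```text
78 [328.5 214.5 339.5 221.5] [ 432.  -290.9] [ -4.7 -45.6  32.8   1.8]
94 [130.5 103.5 150.5 138.5] [ 455.6 -103.5] [-2.5 -3.  53.4 14.7]
62 [  7.5 112.5  15.5 125.5] [418.2 160. ] [-37.7  -3.7   1.4  16.3]
[  3.3888262  21.7832202 125.2216591]
```

Colour threshold wrong; check actual colours.

```bash
python3 - <<'E'
import cv2
im=cv2.imread("pics/w1.png")[:,:,::-1]
for r,c in ((185,320),(185,335),(210,329),(197,345),(180,315),(197,280),(170,329),(190,370),(195,308)): print(r,c,im[r,c],im[r,c,0]/im[r,c,1])
E
```

```text
185 320 [134  86  60] 1.558139534883721
185 335 [106  72  49] 1.4722222222222223
210 329 [170 107  79] 1.588785046728972
197 345 [96 65 44] 1.476923076923077
180 315 [164 103  75] 1.5922330097087378
197 280 [194 166 122] 1.1686746987951808
170 329 [175 144 104] 1.2152777777777777
190 370 [192 164 120] 1.170731707317073
195 308 [159  99  72] 1.606060606060606
```

```bash
sed -i 's/f=1.6)/f=1.33)/' h.py; python3 - <<'E'
from h import *
X=meas(78,(426,-271)); meas(94,(456,-88)); meas(62,(432,84)); print(togo(*X,120))
E
```

```text
78 [301.5 167.5 350.5 219.5] [ 426.5 -270.9] [ 0.1 -1.2 -0.1  0.9]
94 [111.5  95.5 187.5 146.5] [458.4 -86.2] [-0.8 -0.6  0.9  0.6]
62 [  6.5  98.5  56.5 133.5] [439.3  86.7] [-0.6 -0.3  0.5  0.3]
[  2.7071862    1.34894948 125.3074221 ]
```

In the tool's units: 179 mm / 750 = 0.2387, 172 mm / 750 = 0.2293.

Emit:
drive_effector(
  moves=[
    [[0,0,0,0.004,0.0013,0.0533,0.5],[0,0,0,0.004,0.0013,0.1067,0.5],[0,0,0,0.004,0.0013,0.1533,0.5],[0,0,0,0.004,0.0013,0.1867,0.5],[0,0,0,0.004,0.0013,0.2133,0.5],[0,0,0,0.004,0.0013,0.2293,0.5],[0,0,0,0.004,0.0013,0.2387,0.5],[0,0,0,0.004,0.0013,0.2387,0.5]],
  ],
  grip_force=40,
)

```text
time: 2.9
eef_pos: [427.2, -269.3, 65.9]
eef_rot: [[0.966, 0.259, -0.001], [0.259, -0.966, 0.0], [-0.001, -0.001, -1.0]]
force: [-0.1, -0.6, 0.1]
opening: 0.499
finger_force: 0.0
```

Emit:
drive_effector(
  moves=[
    [[0,0,0,0,0,0,0],[0,0,0,0,0,0,0],[0,0,0,0,0,0,0],[0,0,0,0,0,0,0],[0,0,0,0,0,0,0]],
  ],
  grip_force=40,
)

```text
time: 3.4
eef_pos: [428.5, -269.8, 67.4]
eef_rot: [[0.966, 0.26, 0.002], [0.26, -0.966, -0.002], [0.002, 0.002, -1.0]]
force: [-0.3, -0.8, 5.4]
opening: 0.195
finger_force: 39.8
```

In the tool's units: -176 mm / 750 = -0.2347, 153 mm / 750 = 0.204.

Emit:
drive_effector(
  moves=[
    [[0,0,0,0,0,-0.02,0],[0,0,0,0,0,-0.06,0],[0,0,0,0.0133,-0.0133,-0.12,0],[0,0,0,0.0467,-0.0533,-0.16,0],[0,0,0,0.0867,-0.1,-0.1733,0],[0,0,0,0.1267,-0.1467,-0.1733,0],[0,0,0,0.1667,-0.1933,-0.1733,0],[0,0,0,0.204,-0.2347,-0.1733,0]],
  ],
)

```text
time: 4.2
eef_pos: [529.6, -56.9, 195.9]
eef_rot: [[0.965, 0.261, -0.001], [0.261, -0.965, 0.001], [-0.001, -0.001, -1.0]]
force: [1.0, -0.2, -1.6]
opening: 0.196
finger_force: 39.2
```

Emit:
drive_effector(
  moves=[
    [[0,0,0,0,0,0,0],[0,0,0,0,0,0,0]],
  ],
)

```text
time: 4.4
eef_pos: [529.3, -57.9, 195.5]
eef_rot: [[0.965, 0.263, -0.002], [0.263, -0.965, 0.0], [-0.002, -0.001, -1.0]]
force: [-0.1, -1.0, -1.8]
opening: 0.197
finger_force: 39.2
```

```bash
python3 - <<'E'
from h import *
s,po,d=look("cork_a","w2")
pickle.dump((s,po,d),open("w2.pkl","wb"))
for e,p in d:
    X,r=fit([(s,po,e)],cork(),[630,0]); print(e.round(),p,X.round(1),r.round(1))
E
```

```text
[169.  24. 246. 102.] 0.8 [626.7  70.1] [-3.  -1.9  1.3  1.6]
[379.  52. 460. 137.] 0.77 [ 645.5 -106.2] [-1.1  0.7  1.3 -0.7]
[ 92.  22. 151.  97.] 0.73 [618.3 156.6] [-6.5 -0.7  1.2  0.7]
```

View pics/w2.png

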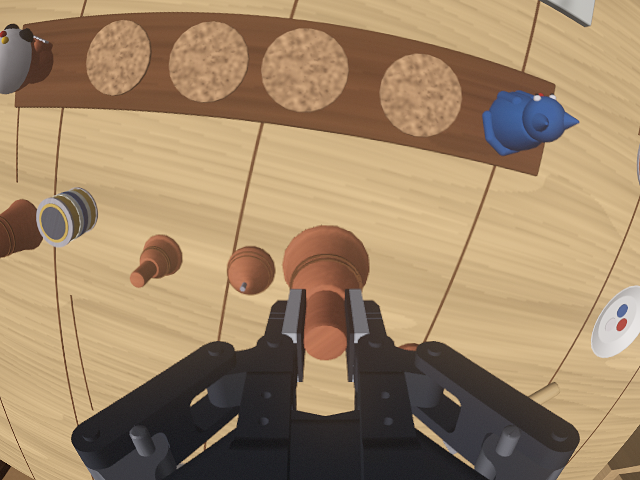

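Corks from skull to cat are at px (118,58), (208,62), (305,70) and (421,95). The bell is held upright between the pads.

```bash
cat >> h.py <<'E'
def corkbox(s,e):
    l,t,r,b=np.array(e)+[-7,-7,7,7]; l,t=max(l,0),max(t,0)
    g=cv2.GaussianBlur(s["frame"],(0,0),1.5)[t:b,l:r,1]
    _,m=cv2.threshold(g,0,255,cv2.THRESH_OTSU); n,_,st,_=cv2.connectedComponentsWithStats(m)
    H,W=m.shape; k=1+st[1:,4].argmax(); return np.array([l+st[k,0],t+st[k,1],l+st[k,0]+st[k,2],t+st[k,1]+st[k,3]])-.5
def held(s,po,h,z0):
    "offset of held bell axis from TCP in world xy; z0 = TCP height above bell mouth"
    x,p=po[1][:2],bell(h)+[0,0,po[1][2]-z0]; b=box(proj(s,p+[*x,0],po))
    e=mbox(s,b,20); X,r=fit([(s,po,e)],p,x); print("held",e,b.round(),(X-x).round(1),r.round(1))
E
python3 - <<'E'
from h import *
s,po,d=pickle.load(open("w2.pkl","rb"))
for e in ((86,20,150,96),(168,22,248,102),(261,28,348,112),(380,54,462,137)):
    q=corkbox(s,e);X,r=fit([(s,po,q)],cork(),[630,0]); print(q,X.round(1),r.round(1)); X,r=fit([(s,po,e)],cork(),[630,0]); print(X.round(1),r.round(1))
held(s,po,78,66)
E
```

```text
[ 85.5  19.5 148.5  94.5] [620.  159.5] [-2.3 -0.6  1.   0.6]
[619.3 157.8] [-1.6 -0.2  0.9  0.2]
[168.5  21.5 247.5 101.5] [628.1  69.6] [-1.4 -1.1  0.9  1. ]
[627.7  69.3] [-0.8 -1.1  0.6  1. ]
[261.5  27.5 347.5 111.5] [638.4 -11. ] [-1.2 -0.6  1.1  0.5]
[638.  -11.1] [-0.7 -0.6  0.7  0.5]
[379.5  52.5 460.5 136.5] [ 645.7 -106.8] [-1.1 -0.2  1.4  0.2]
[ 645.1 -107.8] [-0.6 -0.7  0.8  0.7]
held [281.5 224.5 368.5 359.5] [281. 219. 369. 359.] [-1.1 -0.4] [-0.3 -3.9  0.3  1.9]
```

In the tool's units: 118 mm / 750 = 0.1573, 105 mm / 750 = 0.14.

Emit:
drive_effector(
  moves=[
    [[0,0,0,0.04,-0.0053,0,0],[0,0,0,0.0933,-0.0133,0,0],[0,0,0,0.14,-0.02,0.0133,0],[0,0,0,0.1573,-0.0213,0.0467,0],[0,0,0,0.1573,-0.0213,0.0867,0],[0,0,0,0.1573,-0.0213,0.1133,0],[0,0,0,0.1573,-0.0213,0.128,0],[0,0,0,0.1573,-0.0213,0.1307,0]],
  ],
)

```text
time: 5.3
eef_pos: [637.9, -15.5, 96.4]
eef_rot: [[0.966, 0.257, -0.004], [0.257, -0.966, -0.001], [-0.004, 0.0, -1.0]]
force: [0.6, -0.3, -2.1]
opening: 0.195
finger_force: 39.3
```

```bash
python3 - <<'E'
from h import *
print([manip.state()["eef_pos"].round(1)],togo(639,-11,91)); s,po,d=look("bell_78","w3"); print(po)
held(s,po,78,66)
E
```

```text
[array([637.9, -15.5,  96.4])] [ 2.20018761 -4.06086463  5.40863116]
(array([[ 9.66318907e-01,  2.57318732e-01, -3.85218352e-03],
       [ 2.57316345e-01, -9.66326582e-01, -1.11134223e-03],
       [-4.00843651e-03,  8.26812243e-05, -9.99991963e-01]]), array([637.93968869, -15.48425484,  96.41774276]))
held [281.5 197.5 388.5 360.5] [281. 218. 369. 359.] [ 1.8 -3.1] [  5.4  19.1 -13.6  -3.3]
```

View pics/w3.png

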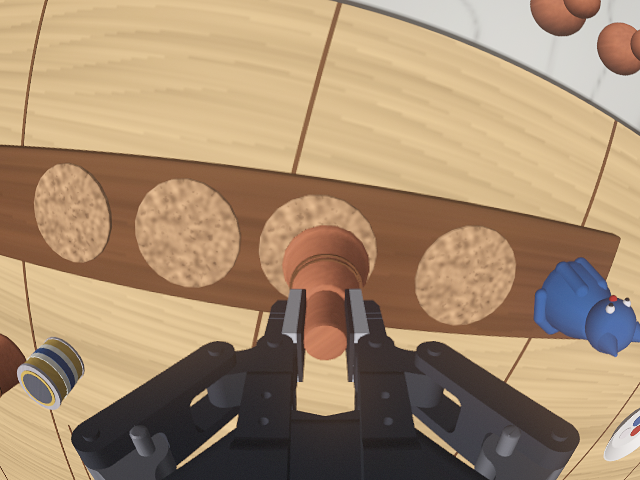

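Bell 78 is over the third cork: the cork spans px 259–377 and the mouth 282–369, so it is about 4 mm right of centre. Letting it settle, then correcting.

In the tool's units: -3 mm / 750 = -0.004, -2 mm / 750 = -0.0027.

Emit:
drive_effector(
  moves=[
    [[0,0,0,0.0013,-0.0027,0,0],[0,0,0,0.0027,-0.004,0.0013,0],[0,0,0,0.0027,-0.004,0.0013,0]],
  ],
)

```text
time: 5.7
eef_pos: [641.2, -9.2, 98.3]
eef_rot: [[0.965, 0.261, 0.002], [0.261, -0.965, 0.0], [0.002, 0.0, -1.0]]
force: [-0.6, 0.2, -1.0]
opening: 0.195
finger_force: 39.3
```

```bash
python3 - <<'E'
from h import *
print(manip.state()["eef_pos"].round(1),togo(639,-11,91)); s,po,d=look("cork_a","w4"); print([(e.round(),p) for e,p in d][:5])
P=cork()+[638,-11,0]; print(box(proj(s,P,po)))
E
```

```text
[641.2  -9.2  98.3] [-2.60361038  1.17675794  7.26122311]
[(array([422., 230., 520., 330.]), 0.98), (array([ 44., 171., 120., 268.]), 0.82), (array([145., 186., 249., 290.]), 0.76), (array([270., 203., 381., 298.]), 0.72)]
[267.5721495  202.12761231 385.01433537 312.59329072]
```

View pics/w4.png

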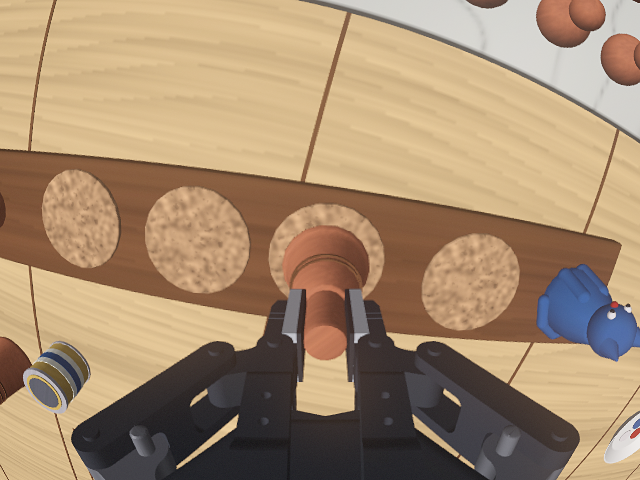

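Now the bell is centred sideways (cork 269–384, mouth 282–369). It goes 2 mm back, then down gently.

In the tool's units: 5 mm / 750 = 0.0067, 4 mm / 750 = 0.0053.

Emit:
drive_effector(
  moves=[
    [[0,0,0,-0.0013,0,0.0027,0],[0,0,0,-0.0027,0.0013,0.0053,0],[0,0,0,-0.0027,0.0013,0.0067,0],[0,0,0,-0.0027,0.0013,0.0067,0]],
  ],
)

```text
time: 6.2
eef_pos: [638.6, -11.6, 91.9]
eef_rot: [[0.966, 0.26, -0.001], [0.26, -0.966, -0.0], [-0.001, -0.0, -1.0]]
force: [-0.0, -0.7, -0.6]
opening: 0.197
finger_force: 39.3
```

Emit:
drive_effector(
  moves=[
    [[0,0,0,0,0,0.0013,0],[0,0,0,0,0,0.0013,0]],
  ],
)

```text
time: 6.4
eef_pos: [639.1, -11.5, 91.6]
eef_rot: [[0.966, 0.26, 0.0], [0.26, -0.966, -0.0], [0.0, 0.0, -1.0]]
force: [-0.1, 0.5, 0.3]
opening: 0.194
finger_force: 39.4
```

In the tool's units: 1 mm / 750 = 0.0013.

Emit:
drive_effector(
  moves=[
    [[0,0,0,0,0,0.0013,0],[0,0,0,0,0,0.0013,0]],
  ],
)

```text
time: 6.6
eef_pos: [639.2, -11.5, 91.5]
eef_rot: [[0.966, 0.26, 0.001], [0.26, -0.966, -0.0], [0.001, 0.001, -1.0]]
force: [-1.9, -0.6, 4.7]
opening: 0.192
finger_force: 39.8
```

Emit:
drive_effector(
  moves=[
    [[0,0,0,0,0,0.0007,0],[0,0,0,0,0,0.0007,0]],
  ],
)

```text
time: 6.8
eef_pos: [639.3, -11.5, 91.5]
eef_rot: [[0.966, 0.26, 0.001], [0.26, -0.966, -0.0], [0.001, 0.001, -1.0]]
force: [-2.9, -0.2, 7.9]
opening: 0.189
finger_force: 40.1
```

In the tool's units: -140 mm / 750 = -0.1867, -120 mm / 750 = -0.16.

Emit:
drive_effector(
  moves=[
    [[0,0,0,0,0,-0.0007,0.3],[0,0,0,0,0,-0.0007,0.5],[0,0,0,0,0,-0.0007,0.5],[0,0,0,0,0,-0.016,0.5],[0,0,0,0,0,-0.0533,0.5],[0,0,0,0,0,-0.1067,0.5],[0,0,0,0,0,-0.16,0.5],[0,0,0,-0.04,-0.0267,-0.1867,0.5]],
  ],
)

```text
time: 7.6
eef_pos: [609.5, -2.0, 234.2]
eef_rot: [[0.967, 0.256, 0.011], [0.256, -0.967, -0.001], [0.01, 0.003, -1.0]]
force: [0.0, 0.1, 0.3]
opening: 0.502
finger_force: 0.0
```

Emit:
drive_effector(
  moves=[
    [[0,0,0,-0.0507,-0.0373,0,0.5],[0,0,0,-0.1,-0.0773,0,0.5],[0,0,0,-0.1467,-0.1147,0,0.5],[0,0,0,-0.1867,-0.1467,0,0.5],[0,0,0,-0.2067,-0.1653,0,0.5],[0,0,0,-0.2067,-0.1653,0,0.5],[0,0,0,-0.2067,-0.1653,0,0.5]],
  ],
)

```text
time: 8.3
eef_pos: [423.5, 79.5, 230.7]
eef_rot: [[0.966, 0.26, 0.003], [0.26, -0.966, -0.001], [0.002, 0.001, -1.0]]
force: [-0.0, -0.2, -0.5]
opening: 0.504
finger_force: 0.0
```

```bash
python3 - <<'E'
from h import *
X=meas(62,(437,86)); print(X,togo(*X,51))
meas(94,(456,-87))
s=manip.snapshot("top");cv2.imwrite("pics/t1.png",s["frame"][:,:,::-1])
E
```

```text
62 [300.5 158.5 344.5 201.5] [439.9  86.2] [-0.5 -1.1  0.5  0.9]
[439.93406004  86.1660998 ] [ 16.91485305  -2.88519224 179.49584804]
94 [460.5 182.5 533.5 245.5] [458.9 -85.6] [-1.2 -0.8  1.1  0.7]
```

View pics/t1.png

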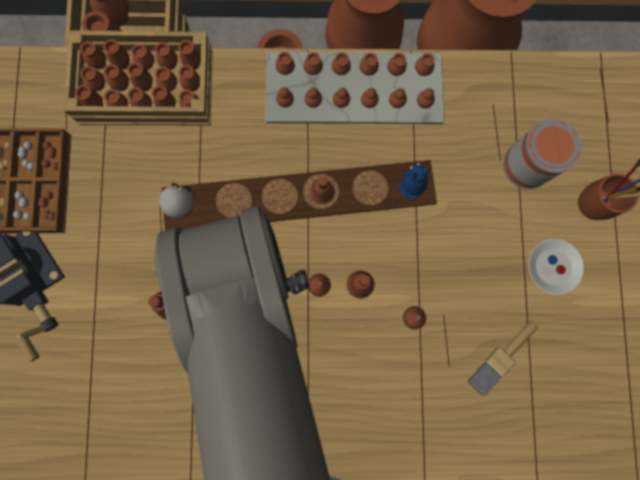

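Bell 78 stands in the third cork at px (321,190). Next, grasp bell 62.

In the tool's units: 178 mm / 750 = 0.2373, 172 mm / 750 = 0.2293.

Emit:
drive_effector(
  moves=[
    [[0,0,0,0.0107,-0.0013,0.0533,0.5],[0,0,0,0.0213,-0.004,0.1067,0.5],[0,0,0,0.0227,-0.004,0.1533,0.5],[0,0,0,0.0227,-0.004,0.1867,0.5],[0,0,0,0.0227,-0.004,0.2133,0.5],[0,0,0,0.0227,-0.004,0.2293,0.5],[0,0,0,0.0227,-0.004,0.2373,0.5],[0,0,0,0.0227,-0.004,0.2373,0.5]],
  ],
)

```text
time: 9.25
eef_pos: [438.6, 86.7, 51.4]
eef_rot: [[0.966, 0.259, -0.001], [0.259, -0.966, -0.0], [-0.001, -0.0, -1.0]]
force: [0.7, -0.2, -0.4]
opening: 0.498
finger_force: 0.0
```

Emit:
drive_effector(
  moves=[
    [[0,0,0,0,0,0,0],[0,0,0,0,0,0,0],[0,0,0,0,0,0,0],[0,0,0,0,0,0,0]],
  ],
  grip_force=40,
)

```text
time: 9.65
eef_pos: [439.5, 87.1, 52.8]
eef_rot: [[0.966, 0.26, 0.003], [0.26, -0.966, 0.0], [0.002, 0.0, -1.0]]
force: [0.4, 0.1, 2.9]
opening: 0.171
finger_force: 39.2
```

Emit:
drive_effector(
  moves=[
    [[0,0,0,0,0,-0.02,0],[0,0,0,0,0,-0.06,0],[0,0,0,0,0,-0.12,0],[0,0,0,0.0133,0.02,-0.1667,0],[0,0,0,0.04,0.064,-0.18,0],[0,0,0,0.0733,0.1187,-0.18,0],[0,0,0,0.1067,0.1733,-0.18,0],[0,0,0,0.14,0.2267,-0.18,0]],
  ],
)

```text
time: 10.45
eef_pos: [584.9, -51.6, 186.9]
eef_rot: [[0.966, 0.26, 0.0], [0.26, -0.966, -0.001], [-0.0, 0.001, -1.0]]
force: [-0.2, 0.6, 0.2]
opening: 0.171
finger_force: 39.2
```

Emit:
drive_effector(
  moves=[
    [[0,0,0,0.0267,0.044,0,0],[0,0,0,0.048,0.0773,0,0],[0,0,0,0.0573,0.0933,0.02,0],[0,0,0,0.0573,0.0933,0.06,0],[0,0,0,0.0573,0.0933,0.0933,0],[0,0,0,0.0573,0.0933,0.12,0],[0,0,0,0.0573,0.0933,0.1307,0],[0,0,0,0.0573,0.0933,0.1307,0]],
  ],
)

```text
time: 11.25
eef_pos: [642.4, -106.3, 87.1]
eef_rot: [[0.966, 0.26, -0.004], [0.26, -0.966, 0.0], [-0.003, -0.001, -1.0]]
force: [0.3, 0.1, -0.9]
opening: 0.173
finger_force: 39.2
```

Emit:
drive_effector(
  moves=[
    [[0,0,0,0,0,0.0027,0],[0,0,0,0,0,0.0027,0],[0,0,0,0,0,0.0027,0]],
  ],
)

```text
time: 11.55
eef_pos: [644.6, -106.4, 88.1]
eef_rot: [[0.966, 0.26, 0.002], [0.26, -0.966, -0.0], [0.002, 0.001, -1.0]]
force: [0.4, 0.2, -0.1]
opening: 0.172
finger_force: 39.2
```

```bash
python3 - <<'E'
from h import *
print(manip.state()["eef_pos"].round(1),togo(645.2,-106.4,76.5)); s,po,d=look("cork_a","w5"); held(s,po,62,52)
P=cork()+[645.5,-107.2,0]; print(box(proj(s,P,po)).round(), corkbox(s,box(proj(s,P,po)).astype(int)))
E
```

```text
[ 644.6 -106.4   88.1] [ 0.57176497  0.13719788 11.62874504]
held [283.5 233.5 366.5 356.5] [283. 232. 366. 354.] [-0.9 -0.5] [ 0.4  0.5 -0.4 -0.5]
[265. 199. 388. 315.] [264.5 199.5 386.5 321.5]
```

View pics/w5.png

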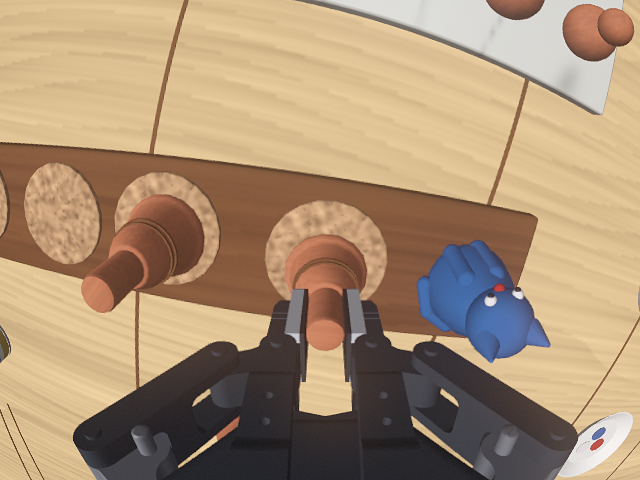

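Bell 62 is over the fourth cork (265–387, mouth 285–366), with the cat clear at px 418 and beyond. Lowering.

In the tool's units: 10 mm / 750 = 0.0133, 9 mm / 750 = 0.012.

Emit:
drive_effector(
  moves=[
    [[0,0,0,0.0013,0,0.0053,0],[0,0,0,0.0027,0,0.0093,0],[0,0,0,0.0027,0,0.012,0],[0,0,0,0.0027,0,0.0133,0],[0,0,0,0.0027,0,0.0133,0]],
  ],
)

```text
time: 12.15
eef_pos: [645.6, -105.8, 76.9]
eef_rot: [[0.966, 0.26, -0.0], [0.26, -0.966, 0.0], [-0.0, -0.0, -1.0]]
force: [-1.5, 0.4, 1.2]
opening: 0.169
finger_force: 39.4
```

Emit:
drive_effector(
  moves=[
    [[0,0,0,0,0,0.0013,0],[0,0,0,0,0,0.0013,0]],
  ],
)

```text
time: 12.35
eef_pos: [645.7, -105.8, 76.9]
eef_rot: [[0.966, 0.26, 0.0], [0.26, -0.966, -0.0], [0.0, 0.0, -1.0]]
force: [-2.2, 0.4, 5.1]
opening: 0.168
finger_force: 39.8
```

```bash
python3 - <<'E'
from h import *
P=bell(78)+[0,0,24]; st=manip.state(); s=manip.snapshot("wrist"); po=(st["eef_rot"],st["eef_pos"])
e=mbox(s,box(proj(s,P+[638,-11,0],po))); print(e,fit([(s,po,e)],P,(638,-11)))
E
```

```text
[ 52.5 187.5 205.5 334.5] (array([641.58464079, -13.76507749]), array([ 13.55972319,   3.10616911,  -2.07215299, -12.25626434]))
```

In the tool's units: -150 mm / 750 = -0.2, -130 mm / 750 = -0.1733.

Emit:
drive_effector(
  moves=[
    [[0,0,0,0,0,-0.0007,0.3],[0,0,0,0,0,-0.0007,0.45],[0,0,0,0,0,-0.0007,0.45],[0,0,0,0,0,-0.016,0.45],[0,0,0,0,0,-0.0533,0.45],[0,0,0,0,0,-0.1133,0.45],[0,0,0,0,0,-0.1733,0.45],[0,0,0,-0.04,-0.0147,-0.2,0.45]],
  ],
)

```text
time: 13.2
eef_pos: [618.9, -102.9, 231.6]
eef_rot: [[0.966, 0.26, 0.013], [0.26, -0.966, -0.0], [0.012, 0.004, -1.0]]
force: [-0.3, 0.1, 0.3]
opening: 0.451
finger_force: 0.0
```

Emit:
drive_effector(
  moves=[
    [[0,0,0,-0.0533,-0.02,0,0.5],[0,0,0,-0.1133,-0.0413,0,0.5],[0,0,0,-0.1667,-0.0613,0,0.5],[0,0,0,-0.2,-0.0733,0,0.5],[0,0,0,-0.212,-0.0773,0,0.5],[0,0,0,-0.212,-0.0773,0,0.5],[0,0,0,-0.212,-0.0773,0,0.5]],
  ],
)

```text
time: 13.9
eef_pos: [446.7, -88.5, 226.5]
eef_rot: [[0.966, 0.26, 0.002], [0.26, -0.966, -0.0], [0.002, 0.001, -1.0]]
force: [0.4, 0.4, -0.3]
opening: 0.5
finger_force: 0.0
```

```bash
python3 - <<'E'
from h import *
X=meas(94,(458.5,-85.6)); print(X,togo(*X,81))
E
```

```text
94 [297.5 157.5 354.5 221.5] [459.1 -86.3] [-0.3 -0.6  0.3  0.5]
[459.13625034 -86.34751703] [ 12.13594055   1.19432406 145.23808052]
```

In the tool's units: 145 mm / 750 = 0.1933, 143 mm / 750 = 0.1907.

Emit:
drive_effector(
  moves=[
    [[0,0,0,0.008,0.0013,0.0467,0.5],[0,0,0,0.016,0.0013,0.0933,0.5],[0,0,0,0.016,0.0013,0.1333,0.5],[0,0,0,0.016,0.0013,0.1627,0.5],[0,0,0,0.016,0.0013,0.1813,0.5],[0,0,0,0.016,0.0013,0.1907,0.5],[0,0,0,0.016,0.0013,0.1933,0.5],[0,0,0,0.016,0.0013,0.1933,0.5]],
  ],
)

```text
time: 14.75
eef_pos: [458.0, -86.2, 81.0]
eef_rot: [[0.966, 0.26, 0.001], [0.26, -0.966, 0.0], [0.001, -0.0, -1.0]]
force: [-0.1, -0.4, 0.2]
opening: 0.504
finger_force: 0.0
```

Emit:
drive_effector(
  moves=[
    [[0,0,0,0,0,0,0],[0,0,0,0,0,0,0],[0,0,0,0,0,0,0],[0,0,0,0,0,0,0]],
  ],
  grip_force=40,
)

```text
time: 15.15
eef_pos: [458.2, -86.5, 81.8]
eef_rot: [[0.966, 0.26, 0.003], [0.26, -0.966, -0.001], [0.002, 0.001, -1.0]]
force: [0.4, -1.2, 3.6]
opening: 0.195
finger_force: 39.4
```

In the tool's units: 155 mm / 750 = 0.2067, -140 mm / 750 = -0.1867.

Emit:
drive_effector(
  moves=[
    [[0,0,0,0,0,-0.02,0],[0,0,0,0,0,-0.06,0],[0,0,0,0,0,-0.12,0],[0,0,0,0.0133,-0.0067,-0.1667,0],[0,0,0,0.0467,-0.024,-0.1867,0],[0,0,0,0.1,-0.052,-0.1867,0],[0,0,0,0.1533,-0.08,-0.1867,0],[0,0,0,0.2067,-0.108,-0.1867,0]],
  ],
)

```text
time: 15.95
eef_pos: [586.2, 33.0, 220.3]
eef_rot: [[0.966, 0.259, -0.001], [0.259, -0.966, -0.001], [-0.001, 0.0, -1.0]]
force: [0.5, -0.8, -1.9]
opening: 0.19
finger_force: 39.3
```

Emit:
drive_effector(
  moves=[
    [[0,0,0,0.044,-0.0227,0,0],[0,0,0,0.0653,-0.0347,0.0107,0],[0,0,0,0.0653,-0.0347,0.0467,0],[0,0,0,0.0653,-0.0347,0.0867,0],[0,0,0,0.0653,-0.0347,0.12,0],[0,0,0,0.0653,-0.0347,0.1387,0],[0,0,0,0.0653,-0.0347,0.144,0],[0,0,0,0.0653,-0.0347,0.144,0]],
  ],
)

```text
time: 16.75
eef_pos: [626.1, 70.1, 112.6]
eef_rot: [[0.966, 0.26, -0.001], [0.26, -0.966, 0.0], [-0.001, -0.0, -1.0]]
force: [0.1, -0.3, -1.9]
opening: 0.197
finger_force: 39.3
```

Emit:
drive_effector(
  moves=[
    [[0,0,0,0,0,0.0027,0],[0,0,0,0,0,0.0027,0],[0,0,0,0,0,0.0027,0]],
  ],
)

```text
time: 17.05
eef_pos: [626.9, 70.3, 111.9]
eef_rot: [[0.966, 0.26, 0.002], [0.26, -0.966, 0.0], [0.002, 0.0, -1.0]]
force: [-0.4, 0.9, -2.8]
opening: 0.194
finger_force: 39.4
```

```bash
python3 - <<'E'
from h import *
print(manip.state()["eef_pos"].round(1),togo(628,69.5,106)); s,po,d=look("cork_a","w6"); held(s,po,94,81.5)
P=cork()+[628,69.5,0]; print(box(proj(s,P,po)).round(), corkbox(s,box(proj(s,P,po)).astype(int)))
E
```

```text
[626.9  70.3 111.9] [0.81454883 1.02528078 5.89673503]
held [258.5 186.5 390.5 362.5] [279. 207. 371. 360.] [-0.2 -0.3] [ 20.7  20.5 -19.4  -2.1]
[270. 190. 382. 296.] [271.5 190.5 382.5 278.5]
```

View pics/w6.png

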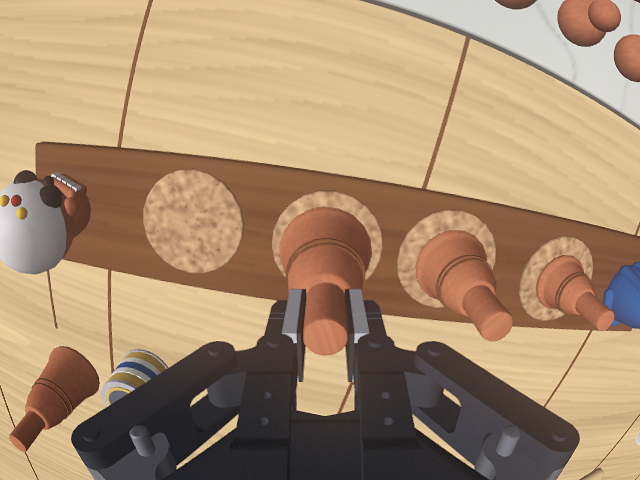

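Bell 94 is centred over the second cork (cork 272–382, mouth 280–371). Bells 78 and 62 are upright on their corks. Lowering.

In the tool's units: 5.5 mm / 750 = 0.0073, 4.5 mm / 750 = 0.006.

Emit:
drive_effector(
  moves=[
    [[0,0,0,0.0013,0.0013,0.004,0],[0,0,0,0.0013,0.0013,0.006,0],[0,0,0,0.0013,0.0013,0.0073,0],[0,0,0,0.0013,0.0013,0.0073,0]],
  ],
)

```text
time: 17.55
eef_pos: [627.7, 69.2, 105.9]
eef_rot: [[0.966, 0.26, 0.0], [0.26, -0.966, -0.0], [0.0, 0.001, -1.0]]
force: [-1.1, -0.5, 2.9]
opening: 0.193
finger_force: 39.8
```

Emit:
drive_effector(
  moves=[
    [[0,0,0,0,0,0.0013,0],[0,0,0,0,0,0.0013,0]],
  ],
)

```text
time: 17.75
eef_pos: [627.8, 69.2, 105.9]
eef_rot: [[0.966, 0.26, 0.001], [0.26, -0.966, -0.001], [0.001, 0.001, -1.0]]
force: [-2.3, -0.7, 7.5]
opening: 0.194
finger_force: 40.3
```

In the tool's units: -150 mm / 750 = -0.2, -130 mm / 750 = -0.1733.

Emit:
drive_effector(
  moves=[
    [[0,0,0,0,0,-0.0007,0.3],[0,0,0,0,0,-0.0007,0.45],[0,0,0,0,0,-0.0007,0.45],[0,0,0,0,0,-0.016,0.45],[0,0,0,0,0,-0.0533,0.45],[0,0,0,0,0,-0.1133,0.45],[0,0,0,0,0,-0.1733,0.45],[0,0,0,-0.02,-0.032,-0.2,0.45]],
  ],
)

```text
time: 18.55
eef_pos: [611.1, 85.1, 259.7]
eef_rot: [[0.968, 0.253, 0.011], [0.253, -0.968, -0.001], [0.01, 0.004, -1.0]]
force: [0.1, -0.6, 0.2]
opening: 0.452
finger_force: 0.0
```

Emit:
drive_effector(
  moves=[
    [[0,0,0,-0.0267,-0.0427,0,0.5],[0,0,0,-0.056,-0.0893,0,0.5],[0,0,0,-0.0853,-0.136,0,0.5],[0,0,0,-0.1147,-0.1827,0,0.5],[0,0,0,-0.144,-0.2293,0,0.5],[0,0,0,-0.1733,-0.2733,0,0.5],[0,0,0,-0.1933,-0.3027,0,0.5],[0,0,0,-0.1933,-0.3027,0,0.5]],
  ],
)

```text
time: 19.35
eef_pos: [403.6, 274.8, 255.7]
eef_rot: [[0.963, 0.269, 0.0], [0.269, -0.963, 0.003], [0.001, -0.002, -1.0]]
force: [-0.3, 1.2, 0.1]
opening: 0.5
finger_force: 0.0
```

Emit:
drive_effector(
  moves=[
    [[0,0,0,0,0,0,0.5],[0,0,0,0,0,0,0.5]],
  ],
)

```text
time: 19.55
eef_pos: [409.0, 269.1, 254.6]
eef_rot: [[0.966, 0.258, 0.001], [0.258, -0.966, -0.0], [0.001, 0.001, -1.0]]
force: [-0.6, 0.3, 0.3]
opening: 0.501
finger_force: 0.0
```

```bash
python3 - <<'E'
from h import *
X=meas(110,(419.5,272.7)); print(X,togo(*X,93))
E
```

```text
110 [291.5 148.5 350.5 214.5] [422.8 277. ] [-0.2 -0.6  0.2  0.4]
[422.82949756 276.99802524] [ 15.23778851  -4.31306539 161.38070423]
```

In the tool's units: 105 mm / 750 = 0.14, 80 mm / 750 = 0.1067.

Emit:
drive_effector(
  moves=[
    [[0,0,0,0.0107,-0.0027,0.0533,0.5],[0,0,0,0.02,-0.0053,0.1067,0.5],[0,0,0,0.02,-0.0053,0.14,0.5],[0,0,0,0.02,-0.0053,0.14,0.5],[0,0,0,0.02,-0.0053,0.14,0.5]],
  ],
)

```text
time: 20.1
eef_pos: [422.0, 277.5, 149.5]
eef_rot: [[0.966, 0.258, -0.0], [0.258, -0.966, -0.0], [-0.0, -0.0, -1.0]]
force: [0.3, 0.3, 0.7]
opening: 0.497
finger_force: 0.0
```

```bash
python3 - <<'E'
from h import *
X=meas(110,(422,276)); print(X,togo(*X,93))
E
```

```text
110 [285.5 180.5 365.5 296.5] [423.1 277.3] [ 0.3 -1.4 -0.3  0.8]
[423.0747518  277.29572699] [ 0.15627041  1.0899379  57.59799121]
```

In the tool's units: 56 mm / 750 = 0.0747, 50 mm / 750 = 0.0667.

Emit:
drive_effector(
  moves=[
    [[0,0,0,0,0,0.0267,0.5],[0,0,0,0,0,0.0507,0.5],[0,0,0,0,0,0.0667,0.5],[0,0,0,0,0,0.0747,0.5],[0,0,0,0,0,0.0747,0.5],[0,0,0,0,0,0.0747,0.5]],
  ],
)

```text
time: 20.75
eef_pos: [421.9, 278.5, 94.2]
eef_rot: [[0.966, 0.26, 0.002], [0.26, -0.966, 0.001], [0.002, -0.0, -1.0]]
force: [0.4, -0.2, -0.2]
opening: 0.501
finger_force: 0.0
```

Emit:
drive_effector(
  moves=[
    [[0,0,0,0,0,0,0],[0,0,0,0,0,0,0],[0,0,0,0,0,0,0],[0,0,0,0,0,0,0]],
  ],
  grip_force=45,
)

```text
time: 21.15
eef_pos: [421.8, 278.2, 94.0]
eef_rot: [[0.966, 0.26, 0.001], [0.26, -0.966, 0.001], [0.002, -0.0, -1.0]]
force: [0.2, -0.6, 4.3]
opening: 0.219
finger_force: 44.0
```

In the tool's units: -140 mm / 750 = -0.1867, -125 mm / 750 = -0.1667.

Emit:
drive_effector(
  moves=[
    [[0,0,0,0,0,-0.02,0],[0,0,0,0,0,-0.06,0],[0,0,0,0,0,-0.12,0],[0,0,0,0.0107,0.0107,-0.1667,0],[0,0,0,0.0373,0.0387,-0.1867,0],[0,0,0,0.076,0.08,-0.1867,0],[0,0,0,0.1147,0.12,-0.1867,0],[0,0,0,0.1533,0.16,-0.1867,0]],
  ],
)

```text
time: 21.95
eef_pos: [564.1, 190.8, 232.6]
eef_rot: [[0.966, 0.26, -0.001], [0.26, -0.966, -0.001], [-0.001, 0.0, -1.0]]
force: [-0.3, 0.2, -1.5]
opening: 0.22
finger_force: 44.3
```

Emit:
drive_effector(
  moves=[
    [[0,0,0,0.0333,0.0347,0,0],[0,0,0,0.0533,0.056,0.004,0],[0,0,0,0.0587,0.0613,0.0373,0],[0,0,0,0.0587,0.0613,0.08,0],[0,0,0,0.0587,0.0613,0.1173,0],[0,0,0,0.0587,0.0613,0.1387,0],[0,0,0,0.0587,0.0613,0.1453,0],[0,0,0,0.0587,0.0613,0.1453,0]],
  ],
)

```text
time: 22.75
eef_pos: [617.0, 158.7, 122.9]
eef_rot: [[0.966, 0.26, -0.003], [0.26, -0.966, -0.001], [-0.003, -0.0, -1.0]]
force: [-0.5, -0.2, -1.8]
opening: 0.221
finger_force: 44.2
```

Emit:
drive_effector(
  moves=[
    [[0,0,0,0,0,0,0],[0,0,0,0,0,0,0],[0,0,0,0,0,0,0]],
  ],
)

```text
time: 23.05
eef_pos: [618.6, 159.3, 125.6]
eef_rot: [[0.966, 0.26, 0.002], [0.26, -0.966, 0.001], [0.002, 0.0, -1.0]]
force: [-0.6, 0.7, -2.3]
opening: 0.218
finger_force: 44.2
```

```bash
python3 - <<'E'
from h import *
print(manip.state()["eef_pos"].round(1),togo(619,158,118)); s,po,d=look("cork_a","w7"); held(s,po,110,94)
P=cork()+[619.6,158,0]; print(box(proj(s,P,po)).round(), corkbox(s,box(proj(s,P,po)).astype(int)))
E
```

```text
[618.6 159.3 125.6] [0.03187481 1.39094528 7.58303924]
held [255.5 176.5 392.5 367.5] [276. 197. 373. 367.] [ 0.8 -0.1] [ 21.4  19.2 -18.8  -1.7]
[274. 186. 380. 287.] [274.5 185.5 380.5 260.5]
```

View pics/w7.png

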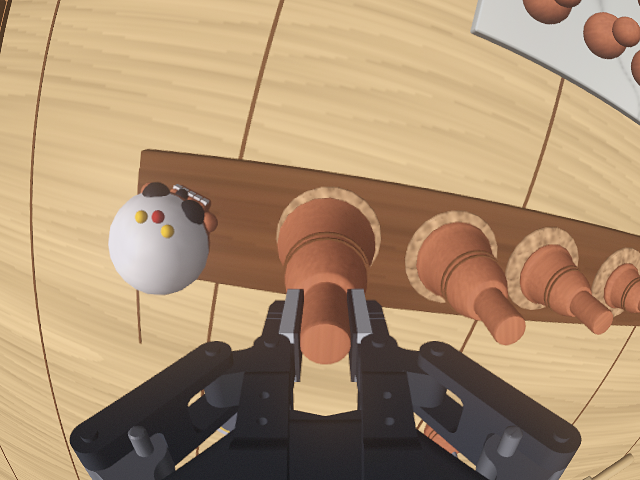

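Bell 110 is over the first cork (cork 275–380, mouth 276–376), with the skull clear. Lowering.

Units first: shifts go in shares of 750 mm and turns go in shares of 360 degrees. So 6 mm / 750 = 0.008, 5 mm / 750 = 0.0067.

Emit:
drive_effector(
  moves=[
    [[0,0,0,0,0.0013,0.004,0],[0,0,0,0,0.0013,0.0067,0],[0,0,0,0,0.0013,0.008,0],[0,0,0,0,0.0013,0.008,0]],
  ],
)

```text
time: 23.55
eef_pos: [618.1, 157.9, 118.2]
eef_rot: [[0.966, 0.26, -0.0], [0.26, -0.966, -0.0], [-0.0, 0.0, -1.0]]
force: [0.4, 0.0, -2.3]
opening: 0.217
finger_force: 44.3
```

Emit:
drive_effector(
  moves=[
    [[0,0,0,0,0,0.0013,0],[0,0,0,0,0,0.0013,0]],
  ],
)

```text
time: 23.75
eef_pos: [618.4, 157.9, 118.2]
eef_rot: [[0.966, 0.26, 0.001], [0.26, -0.966, -0.0], [0.001, 0.0, -1.0]]
force: [-1.7, -1.2, 4.0]
opening: 0.218
finger_force: 44.8
```

Contact. Release, lift, back off and check.

In the tool's units: -135 mm / 750 = -0.18, -125 mm / 750 = -0.1667.

Emit:
drive_effector(
  moves=[
    [[0,0,0,0,0,-0.0007,0.3],[0,0,0,0,0,-0.0007,0.45],[0,0,0,0,0,-0.0007,0.45],[0,0,0,0,0,-0.016,0.45],[0,0,0,0,0,-0.0533,0.45],[0,0,0,0,0,-0.1133,0.45],[0,0,0,0,0,-0.1667,0.45],[0,0,0,-0.04,0,-0.18,0.45]],
  ],
)

```text
time: 24.55
eef_pos: [594.0, 152.3, 258.7]
eef_rot: [[0.966, 0.259, 0.013], [0.259, -0.966, 0.006], [0.014, -0.002, -1.0]]
force: [0.5, 0.3, 1.4]
opening: 0.451
finger_force: 0.0
```

Emit:
drive_effector(
  moves=[
    [[0,0,0,-0.0533,0.0293,0,0.45],[0,0,0,-0.1067,0.06,0,0.45],[0,0,0,-0.16,0.0907,0,0.45],[0,0,0,-0.2,0.1133,0,0.45],[0,0,0,-0.2,0.1133,0,0.45],[0,0,0,-0.2,0.1133,0,0.45],[0,0,0,-0.2,0.1133,0,0.45]],
  ],
)

```text
time: 25.25
eef_pos: [467.3, 30.5, 253.0]
eef_rot: [[0.965, 0.262, 0.002], [0.262, -0.965, 0.001], [0.002, -0.0, -1.0]]
force: [0.0, 0.5, 0.3]
opening: 0.444
finger_force: 0.0
```

```bash
python3 - <<'E'
from h import *
s,po,_=look("cork_a","w8")
for h,x in ((110,(619.6,158)),(94,(628,69.5)),(78,(638,-11)),(62,(645.5,-107))):
    P=bell(h)+[0,0,24]; o=[]
    for e,p in [(np.array(d["extent"]),d["p"]) for d in manip.spot_in(s,"bell_78")]:
        if abs(e-box(proj(s,P+[*x,0],po))).max()<25: X,r=fit([(s,po,e)],P,x); o.append((X.round(1),r.round(1)))
    print(h,x,o)
E
```

```text
110 (619.6, 158) []
94 (628, 69.5) [(array([619.7,  68.7]), array([-1.5, -1.3,  1.5,  7.6]))]
78 (638, -11) [(array([637.2,  -8.6]), array([  2.7,   1.6,  -1.5, -11.8])), (array([634.7, -13.6]), array([-0.3, -0.3,  0.3,  0.4]))]
62 (645.5, -107) [(array([ 645.1, -107.3]), array([-1.5,  4.3,  1.3, -3.2]))]
```

View pics/w8.png

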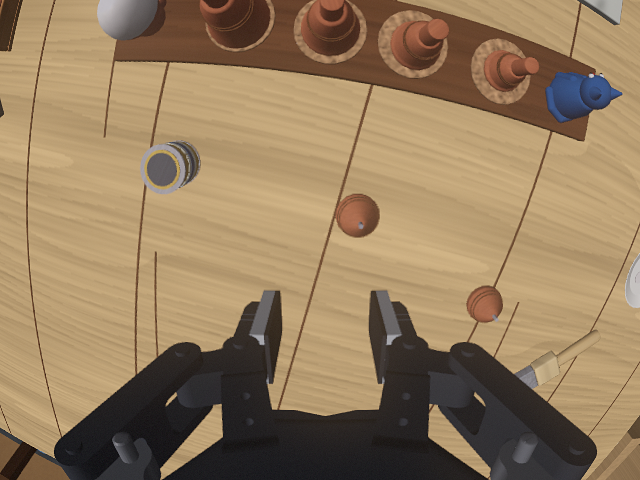

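All four bells stand upright and centred on their corks, stepping down from the skull at px (127,10) to the cat at (580,95). The tops and the tin are undisturbed.

```bash
python3 -c "
from station import manip
print(manip.sign_off())"
```

```text
the job is handed in; nothing more can be done
None
```

All four bells stand upright on their corks, tallest next to the skull down to shortest next to the blue cat, each set down gently with nothing knocked over; the job is handed in at about 25 s on the robot's clock.

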